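Calibrate the school balance: lever upright, recessed button held with a seeker

TASK

Start the calibration of the empty top-pan balance: first swing the lever on its side until it stands upright at the middle mark, and let go of it; this sets down the built-in weight. Then take the seeker, the slender straight-handled tool, out of the tool rack, reach its thin tip down through the round hole in the balance's deck and push the recessed button there fully down, without forcing it (under 30 N); finish holding it like that, the seeker upright in the gripper and the button still down. Keep off the weighing pan, do not press the button while the lever is not upright, and leave the other things where they are.

Things in the scene. Friction and masses are not known exactly. Their poses are not given: they have to be found in the camera images.
- balance: Top-pan balance, light grey shell, fixed: 260 mm deep (x), 190 mm wide (y), deck 68 mm high, front 70 mm sloping to 40 mm with a display. Origin: centre of its footprint at table height; x points from its front (robot side) to its rear, y to its left. Lever on the right side (-y), button hole front left in the deck. (The little round spirit level, rear left, is not the hole.)
- pan_top (a point): Centre of the top face of the weighing pan, 80 mm above the table; pan 120 mm across. To be left untouched.
- cal_lever (a joint): Lever angle in rad: 0 leaning 0.8 rad (46 deg) to the balance's front, 0.8 upright (middle, longer mark on the hub), 1.6 leaning as far to the rear. It turns about the balance's y axis with some friction (the knob moves with about 2 N) and stays where it is left. It starts leaning to the front.
- cal_lever_hinge (a point): Point on the lever's turning axis abreast of the middle of the knob, 36 mm above the table, 127 mm to the right (-y) of the balance's origin. The axis is the balance's y axis.
- cal_lever_knob (a point): Middle of the lever's knob: black cylinder 16 mm across, 36 mm long along the balance's y, 75 mm from the turning axis, on a flat steel arm (10 x 5 mm) at its inner end. It stands off the balance's right side: inner end 14 mm from the shell, outer end 50 mm. Can be pinched from above, fingers closing along the balance's x, or pushed.
- hole (a point): Centre of the mouth of the round hole in the balance's deck, 68 mm above the table, 40 mm in front of and 68 mm to the left of the balance's origin; 14 mm across, bevelled rim, straight down.
- cal_button_top (a point): Centre of the top of the grey recessed button, 12 mm across, at the bottom of the hole: 12 mm below the deck when not pressed. It moves straight down.
- cal_button (a joint): How far the button is pressed in m: 0 out, 0.005 fully down. Springy: it begins to move at 1.5 N and is fully down, against a stop, at 4 N.
- rack: Wooden tool rack, fixed: 70 mm deep (x), 160 mm long (y), 78 mm high. Three holes 8 mm across in its top board in a row along its y, at -45, 0 and +45 mm; in each a tool hangs upright by its collar, handle up, free to be lifted straight out; which is where varies. Origin: centre of its underside. It may stand left or right of the balance.
- seeker_grip (a point): The seeker: blunt steel probe with a slender straight round black handle, 12 mm across, 81 mm long; this point is half-way up the handle, 123 mm above the table in the rack. Below: collar 18 mm across, 4 mm thick, then a steel rod 5 mm across, 60 mm long. Whole length 145 mm, about 30 g. z points from tip to handle end.
- seeker_tip (a point): The blunt end of the seeker's rod, 105 mm below seeker_grip along the seeker's axis; 18 mm above the table while it hangs in the rack.
- spatula_grip (a point): Bystander in the rack: all-steel spatula with a flat paddle 20 x 4 x 55 mm on top, its top 157 mm above the table. The point is the paddle's middle.
- screwdriver_grip (a point): Bystander in the rack: stubby screwdriver with a fat black handle 30 mm across, its top 130 mm above the table. The point is the handle's middle.
- weight_box: Bystander, fixed: dark wooden box of brass weights, 90 x 130 mm, up to 53 mm high, on the side of the balance away from the rack.
- beaker: Bystander: glass beaker, 70 mm across, 90 mm high. Origin at the centre of its underside.
- tin: Bystander: round steel tin, 84 mm across, 50 mm high. Origin at the centre of its underside.
- brass_weight: Bystander: brass weight with a knob, 36 mm across, 56 mm high. Origin at the centre of its underside.
- slide_box: Bystander: grey plastic box, 85 x 60 x 32 mm. Origin at the centre of its underside.
There are look-alikes about, which are no part of the job. Leave any red look-alike of the part that bears seeker_grip alone.

How it is judged (in metres and radians):
On the way, in this order (a step that is already met when the one before it is completed fails the run):
1. the lever stands upright at the middle mark and has been let go, the seeker still in the rack (value of joint cal_lever between 0.68 and 0.92 rad and velocity of joint cal_lever between -0.05 and 0.05 rad/s and contact force between cal_lever and the arm below 0.1 N and contact force between cal_lever and the fingers below 0.1 N), for 0.2 s.
2. the seeker has been lifted clear of the rack by the gripper (height (world z) of seeker_tip above 0.085 m and contact force between the fingers and seeker above 1 N), for 0.2 s.
At the end, for the whole second after the job is handed in: The lever stands within 0.12 rad (7 deg) of upright; the seeker, gripped by the fingers and within 14 deg of upright, has its tip in the hole and holds the button at least 4 of its 5 mm down with 1.5 to 30 N, at rest (value of joint cal_lever between 0.68 and 0.92 rad and value of joint cal_button above 0.004 m and contact force between seeker and cal_button between 1.5 and 30 N and contact force between the fingers and seeker above 2 N and horizontal distance between seeker_tip and hole below 0.007 m and height (world z) of seeker_tip below 0.06 m and angle between seeker_grip's own z axis and vertical below 0.25 rad and linear speed of seeker below 0.02 m/s and contact force between cal_button and the fingers below 0.5 N); the arm keeps its last pose, push and grip.
It fails at once if the button is pressed (over 1.5 mm) while the lever is not upright (value of joint cal_button above 0.0015 m and (value of joint cal_lever below 0.68 rad or value of joint cal_lever above 0.92 rad)).
It fails at once if the weighing pan is touched (over 0.5 N) (contact force between pan and anything else above 0.5 N).
It fails at once if the button is forced (over 30 N) (contact force between cal_button and anything else above 30 N).
It fails at once if another thing is moved by more than 25 mm (distance of any of spatula_grip, screwdriver_grip, beaker, tin, brass_weight, slide_box from where it was at the start of the episode above 0.025 m).
It also fails if it takes over 56 s, if anything falls off the work surface, if the arm or the gripper's body presses on something with over 40 N, if the wrist force passes 120 N, or if a joint passes its speed limit or range.

ROBOT

A 7-joint arm with a two-finger parallel gripper is mounted at the origin on the work surface. World frame = base frame: x ahead of the robot, y to its left, z up, the work surface at z = 0. Lengths are in m, angles in degrees, forces in N, time in s.
With the tool pointing down it reaches from about 0.425 to 0.875 m from the base axis. Payload 4.7 kg.
Tool frame: the origin (TCP) lies at the centre of the arm's flange, where the gripper is bolted on; the fingertips stand 182 mm ahead of it and the grasp point (between the pads) lies 164 mm ahead of it; z points along the fingers, y is the line along which they close (so a half turn about z gives the same grasp; the last joint's range is limited). The gripper opens to 87 mm and grips with 3 to 60 N. Pads are 19 mm wide; open, the fingers measure 117 mm over their backs; the gripper's body (75 mm by 190 mm) begins 51 mm behind the grasp point.
Start: joints at [77.069, 18.392, -4.016, 83.108, 1.295, 78.541, -3.26], TCP at [0.154, -0.631, 0.405] pointing down, gripper open.
Joint ranges: [-163.93, 163.93], [-17.29, 119.83], [-79.2, 71.16], [3.27, 140.29], [-89.18, 269.18], [5.43, 117.66], [-154.24, 154.24]. Speed limits (degrees/s): [147.25, 147.25, 180, 180, 180, 180, 180].

INTERFACE

Orientations are given as [roll, pitch, yaw] about the fixed x, y, z axes, in that order (R = Rz(yaw) Ry(pitch) Rx(roll)).
In Python, from cell import env gives the robot as it stands. The module is installed in compiled form; this text tells all that it offers.
- The arm moves only by the tool step_arm, never from a script. Its argument "steps" is one flat list of numbers, 5 for each row, row after row: the opening, from 0 (shut) to 1 (fully open), then the shift along the tool's x, y, z in mm, then the turn about the tool's z in degrees. In form: [grip, dx, dy, dz, roll, grip, dx, dy, dz, roll, ...]. A call has 1 to 12 rows; each row shifts and turns the commanded pose from where the row before left it, along the tool's axes as they then stand; what a row does not reach is not made up. A row lasts 1/8 s, in which the tool goes at most 62.5 mm and 10.7 degrees, less where a joint would pass 70% of its speed; a pose out of reach is approached as far as the arm can. A call with a gripper value outside its range is refused whole. The fingers move at their own pace and stop on an object; "grip_force" is the grip in N (left out, the last holds). Time passes only in rows, so rows that do not move let the fingers close. It gives the time, the measured TCP pose, the force, the opening and the grip force at its end, in the units of the state.
- env.get_obs(): the state, without advancing time (a new reading comes with each control period).
- env.read_camera(name): name is "side" or "top" or "wrist"; returns a dict with "image" (384x512x3 uint8, red, green, blue), "camera_matrix" (3x3 intrinsics, pixels), "R" (3x3) and "t" (3): a world point X has camera coordinates R X + t. Camera axes: x right, y down, z forward; pixel columns grow to the right and rows downward; lengths in m; the calibration is good to about 2 mm. A picture is of the moment at which its call begins. There is no depth.
- env.sign_off(): hands the job in; it is judged then, once.
The state is a dict: "time_s": time; "qpos": joint angles; "joint_velocities": joint speeds; "effort": joint torques, N m; "tool_pos": TCP position; "tool_rot": TCP orientation; "force": force on the tool from outside, world axes, zero at the start; "wrist_torque": the same for the moment, N m; "grip_width": finger opening in m; "grasp_force": force on a finger pad.
Only numpy, scipy, OpenCV 4.12 (cv2) and the standard library are available. Lean on these libraries where they do the work, as an engineer would, in place of code of your own. Each camera call takes 0.05 s, during which the arm holds its last target. There are 200 camera calls.

## Working session

There is one attempt and no reset: what is moved stays moved. The work goes in short steps, Python scripts to look and compute and a tool call to move; the robot and the scene stay as the last step left them, time stands still between calls to the robot, and variables do not carry over. Pictures are saved under pics/ and viewed, at most 10 in all, crops included, and the job is handed in when it is done.

Besides the shell and the picture viewer there is one more tool, called as name(argument=value, ...), one argument or row to a line, values as JSON. step_arm: Moves the arm, as the interface text tells. Its arguments: {"type":"object","properties":{"steps":{"type":"array","items":{"type":"number"}},"grip_force":{"type":"number"}},"required":["steps"]}

```bash
mkdir -p pics; cat > h.py <<'E'
from cell import env
import numpy as np, cv2
from scipy.spatial.transform import Rotation as Ro
def snap(n,f):
    c=env.read_camera(n); cv2.imwrite('pics/'+f+'.png',c['image'][:,:,::-1]); np.savez('pics/'+f+'.npz',**c); return c
def load(f): return dict(np.load('pics/'+f+'.npz'))
def ray(c,u,v):
    R,t,K=c['R'],c['t'],c['camera_matrix']; d=R.T@np.linalg.inv(K)@np.array([u,v,1.]); return -R.T@t,d/np.linalg.norm(d)
def onz(c,u,v,z):
    o,d=ray(c,u,v); return o+d*(z-o[2])/d[2]
def proj(c,X):
    p=c['camera_matrix']@(c['R']@np.array(X,float)+c['t']); return p[:2]/p[2]
E
python3 - <<'E'
from h import *
for n in('top','side','wrist'):
    c=snap(n,n+'0'); print(n,(-c['R'].T@c['t']).round(3))
o=env.get_obs(); print(o['tool_pos'],o['tool_rot'],o['time_s'])
a=[cv2.imread(f'pics/{n}0.png') for n in('top','side')]
cv2.imwrite('pics/top0b.png',cv2.resize(a[0],(800,600),interpolation=cv2.INTER_CUBIC))
cv2.imwrite('pics/side0b.png',cv2.resize(a[1],(800,600),interpolation=cv2.INTER_CUBIC))
E
```

```text
top [ 0.357 -0.029  1.214]
side [ 0.245 -0.731  0.947]
wrist [ 0.222 -0.615  0.383]
[ 0.15430273 -0.63127463  0.40392525] [-1.79917458e+02  5.48847993e-03  1.37407988e+01] 0.15
```

View pics/top0b.png

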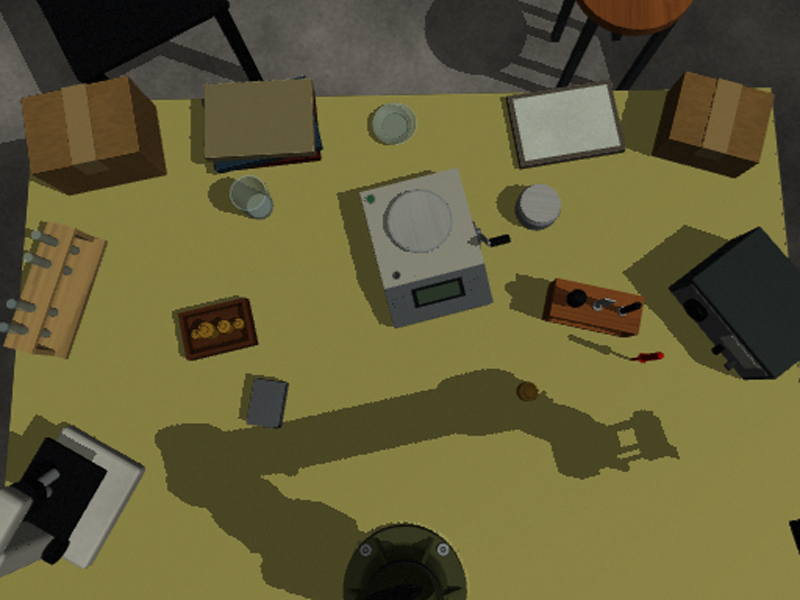

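View pics/side0b.png

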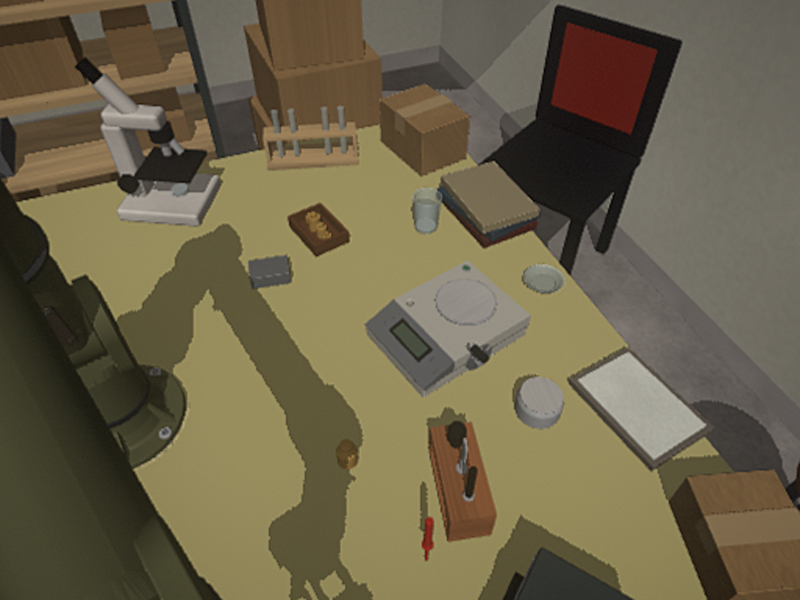

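The top view shows the balance at about (425,248). The rack is to its right, from (548,285) to (640,330), and a red look-alike lies on the table at (645,357). There are three upright tools in the rack: a fat black one at (577,298), a steel one at (600,306) and a slender black one at (628,308). By its description the slender one is the seeker, and I'll confirm that in an enlarged crop.

```bash
python3 - <<'E'
from h import *
a=cv2.imread('pics/top0.png'); b=cv2.imread('pics/side0.png')
def cr(i,x,y,w,h): return cv2.resize(i[y:y+h,x:x+w],(400,300),interpolation=cv2.INTER_CUBIC)
m=np.vstack([np.hstack([cr(a,220,100,120,90+20),cr(a,335,165,88,66)]),np.hstack([cr(b,230,160,120,90),cr(b,260,255,120,90)])])
cv2.imwrite('pics/crop1.png',m)
E
```

```text
(no output)
```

View pics/crop1.png

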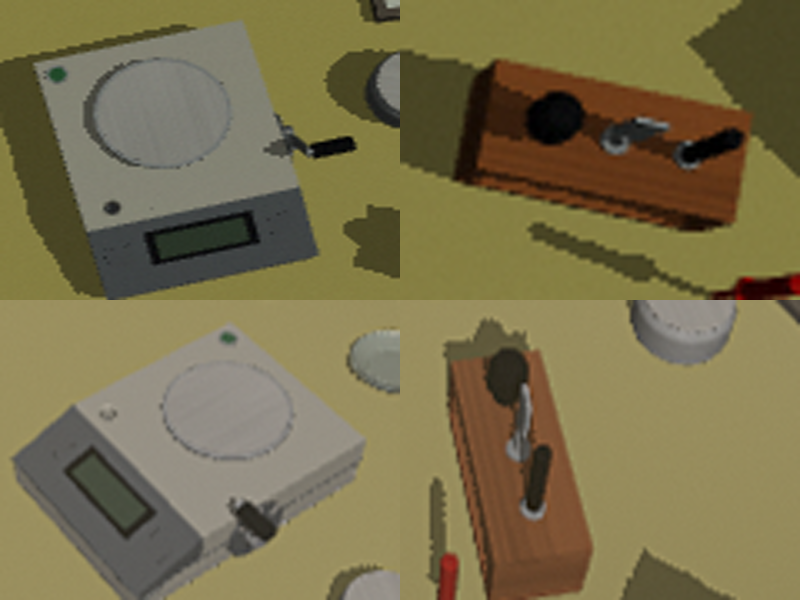

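The crop confirms it. The slender straight black handle with the collar, at crop (687,153) to (738,138), is the seeker. The fat one is the screwdriver, the flat steel one is the spatula, and the red one on the table is the look-alike.

```bash
python3 - <<'E'
from h import *
c=load('top0'); s=load('side0')
P=np.array([onz(c,*p,.068)[:2] for p in[(230.5,123.8),(292.9,107.3),(309.4,168.9),(245.8,185.1),(253.6,175.9)]])
B=np.array([(.13,.095),(.13,-.095),(-.06,-.095),(-.06,.095),(-.04,.068)])
Bc=B-B.mean(0);Pc=P-P.mean(0)
th=np.arctan2((Bc[:,0]*Pc[:,1]-Bc[:,1]*Pc[:,0]).sum(),(Bc*Pc).sum())
R=np.array([[np.cos(th),-np.sin(th)],[np.sin(th),np.cos(th)]]);o=P.mean(0)-R@B.mean(0)
print('bal',o,np.degrees(th),'res mm',((B@R.T+o-P)*1000).round(1).tolist(),'hole',R@B[4]+o,P[4])
hinge=None
# lever knob: top pixels at crop (332,148)
o1,d1=ray(c,220+332/3.333,100+148/2.727); o2,d2=ray(s,230+258/3.333,160+219/3.333)
A=np.array([d1,-d2]).T; k=np.linalg.lstsq(A,o2-o1,rcond=None)[0]; X=(o1+k[0]*d1+o2+k[1]*d2)/2
print('knob',X,'gap',np.linalg.norm(o1+k[0]*d1-o2-k[1]*d2),'body',R.T@(X[:2]-o))
print('collar top',onz(c,398.1,198.7,.08),'end',onz(c,409.4,195.4,.162),'side',onz(s,299.9,318.6,.08),onz(s,302.9,300,.162))
print('screwdr',onz(c,368.7,191,.13))
print(env.get_obs()['qpos'])
E
```

```text
bal [ 0.61680328 -0.04874921] 13.666355864083537 res mm [[1.8, 1.0], [-0.4, 0.1], [0.0, -1.8], [-0.4, -0.2], [-1.0, 0.9]] hole [0.56186956 0.00787487] [0.56289165 0.00699066]
knob [ 0.61730052 -0.17973835  0.10488348] gap 0.004881303371389719 body [-0.03046533 -0.12739806]
collar top [ 0.49003608 -0.39719308  0.08      ] end [ 0.48866412 -0.4002459   0.162     ] side [ 0.48917092 -0.40203638  0.08      ] [ 0.49121904 -0.39725681  0.162     ]
screwdr [ 0.50605903 -0.30375357  0.13      ]
[77.06944961 18.42982504 -4.01552747 83.15672518  1.29553197 78.54123499
 -3.25920434]
```

```bash
cat >> h.py <<'E'
def go(X,yaw=None):
    o=env.get_obs(); R=Ro.from_euler('xyz',o['tool_rot'],degrees=True).as_matrix()
    d=R.T@(np.array(X)-o['tool_pos'])*1000; print('pos',o['tool_pos'].round(4),'rot',o['tool_rot'].round(2),'shift mm',d.round(1),'t',o['time_s'])
    if yaw is not None: print('roll',-((yaw-o['tool_rot'][2]+180)%360-180))
E
python3 - <<'E'
from h import *
c=load('top0')
X=onz(c,220+332/3.333,100+148/2.727,.088); th=np.radians(13.67);R=np.array([[np.cos(th),-np.sin(th)],[np.sin(th),np.cos(th)]])
print(X,R.T@(X[:2]-[.6168,-.0487])); X[2]=.40
go(X,103.67)
E
```

```text
[ 0.61879759 -0.18133113  0.088     ] [-0.02940363 -0.12934618]
pos [ 0.1543 -0.6313  0.4039] rot [-1.7992e+02  1.0000e-02  1.3740e+01] shift mm [ 558.1 -326.7    4.3] t 0.15
roll -89.92920121235863
```

step_arm(
  steps=[1,46.5,-27.2,0,0,1,46.5,-27.2,0,0,1,46.5,-27.2,0,0,1,46.5,-27.2,0,0,1,46.5,-27.2,0,0,1,46.5,-27.2,0,0,1,46.5,-27.2,0,0,1,46.5,-27.2,0,0,1,46.5,-27.2,0,0,1,46.5,-27.2,0,0,1,46.5,-27.2,0,0,1,46.5,-27.2,0,0],
)

```text
time_s: 1.65
tool_pos: [0.6198, -0.1807, 0.4045]
tool_rot: [180.0, 0.0, 13.7]
force: [-0.2, -0.4, 0.2]
grip_width: 0.0873
grasp_force: 0.0
```

step_arm(
  steps=[1,0,0,0,-10,1,0,0,0,-10,1,0,0,0,-10,1,0,0,0,-10,1,0,0,0,-10,1,0,0,0,-10,1,0,0,0,-10,1,0,0,0,-10,1,0,0,0,-10,1,0,0,0,0,1,0,0,0,0],
)

```text
time_s: 3.02
tool_pos: [0.6188, -0.1819, 0.4045]
tool_rot: [-180.0, -0.0, 103.6]
force: [1.0, -0.5, 1.0]
grip_width: 0.0871
grasp_force: 0.0
```

```bash
python3 - <<'E'
from h import *
c=snap('wrist','w1'); print((-c['R'].T@c['t']).round(3)); go([.6188,-.1813,.40],103.67); print(env.get_obs()['qpos'].round(1))
print(proj(c,[.6188,-.1813,.088]))
cv2.imwrite('pics/w1b.png',cv2.resize(cv2.imread('pics/w1.png'),(800,600)))
E
```

```text
[ 0.603 -0.115  0.384]
pos [ 0.6188 -0.1819  0.4046] rot [-179.98    0.    103.6 ] shift mm [0.6 0.1 4.6] t 3.075
roll -0.0686434152459583
[ 44.6  22.4 -40.3  82.8  14.5  80.1  17.6]
[252.58704615 175.89319655]
```

View pics/w1b.png

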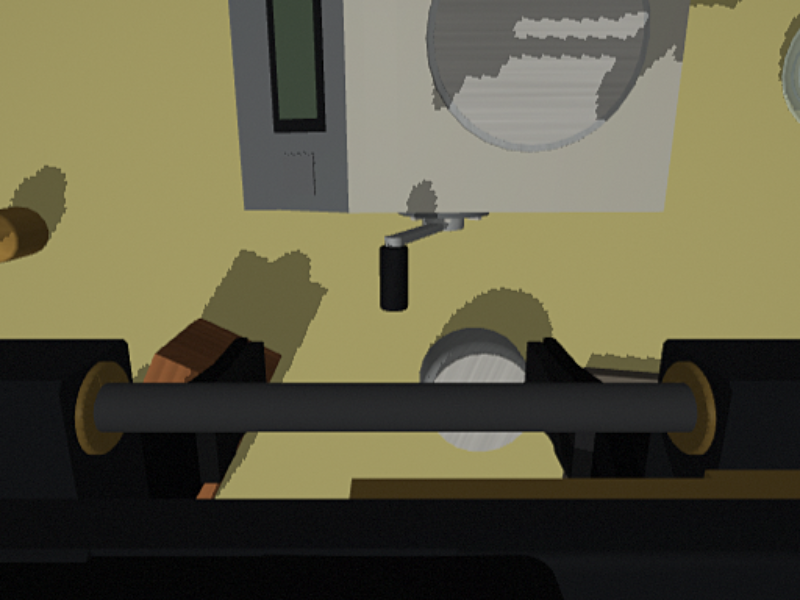

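The wrist view shows the knob centred at (394,278), within 2 px of my prediction, so I'll descend and pinch it.

step_arm(
  steps=[1,0.6,0,30,0,1,0,0,35,0,1,0,0,35,0,1,0,0,30,0,1,0,0,22,0,1,0,0,0,0,0.4,0,0,0,0,0.3,0,0,0,0,0.15,0,0,0,0,0.15,0,0,0,0,0.1,0,0,0,0,0.1,0,0,0,0],
  grip_force=5,
)

```text
time_s: 4.58
tool_pos: [0.6187, -0.1813, 0.2527]
tool_rot: [-180.0, 0.0, 103.7]
force: [0.6, -0.1, -0.4]
grip_width: 0.0351
grasp_force: 0.0
```

```bash
python3 - <<'E'
from h import *
c=load('w1'); H=onz(c,452/1.5625,224/1.5625,.036); K=onz(c,394/1.5625,278/1.5625,.088)
th=np.radians(13.67);R=np.array([[np.cos(th),-np.sin(th)],[np.sin(th),np.cos(th)]])
for X in(H,K): print(R.T@(X[:2]-[.6168,-.0487]))
go([.6188,-.1813,.252]); o=env.get_obs(); print(o['grip_width'],o['grasp_force'],o['force'])
E
```

```text
[ 0.00898331 -0.10654342]
[-0.02978651 -0.13121316]
pos [ 0.6187 -0.1813  0.2527] rot [-180.      0.    103.74] shift mm [-0.1  0.1  0.7] t 4.575
0.03509576939662409 0.0 [ 0.63620136 -0.05514165 -0.44399669]
```

The hub sits at body x ≈ 0.008. That means the lever leans only about 31° to the front, with the knob at z ≈ 0.10, which agrees with the two-view estimate. I'll raise 12 mm, then pinch.

step_arm(
  steps=[0.4,0,0,-6,0,0.4,0,0,-6,0,0.1,0,0,0,0,0.1,0,0,0,0,0.1,0,0,0,0,0.1,0,0,0,0,0.1,0,0,0,0,0.1,0,0,0,0],
  grip_force=5,
)

```text
time_s: 5.58
tool_pos: [0.6185, -0.1813, 0.2646]
tool_rot: [-180.0, -0.0, 103.7]
force: [-2.0, -0.4, 1.9]
grip_width: 0.0158
grasp_force: 5.0
```

step_arm(
  steps=[0.1,0,5,-2.7,0,0.1,0,6,-2.7,0,0.1,0,6,-2.2,0,0.1,0,6,-1.7,0,0.1,0,6,-1,0,0.1,0,5,-0.5,0,0.1,0,4,-0.2,0,0.1,0,0,0,0,0.1,0,0,0,0],
)

```text
time_s: 6.7
tool_pos: [0.6561, -0.172, 0.2759]
tool_rot: [179.9, 0.0, 103.8]
force: [0.7, 0.1, 0.1]
grip_width: 0.0159
grasp_force: 5.0
```

```bash
python3 - <<'E'
from h import *
o=env.get_obs(); print(o['grip_width'],o['grasp_force'],o['force'],o['tool_pos'])
c=snap('wrist','w2'); s=snap('side','s2'); 
a=cv2.resize(cv2.imread('pics/w2.png'),(800,600))[100:400,200:600]
b=cv2.resize(cv2.imread('pics/s2.png')[150:270,230:390],(400,300))
cv2.imwrite('pics/c2.png',np.hstack([a,b]))
E
```

```text
0.015911169514141225 4.9999308586120605 [0.69802478 0.09533091 0.07163495] [ 0.65612736 -0.17195772  0.27591138]
```

View pics/c2.png

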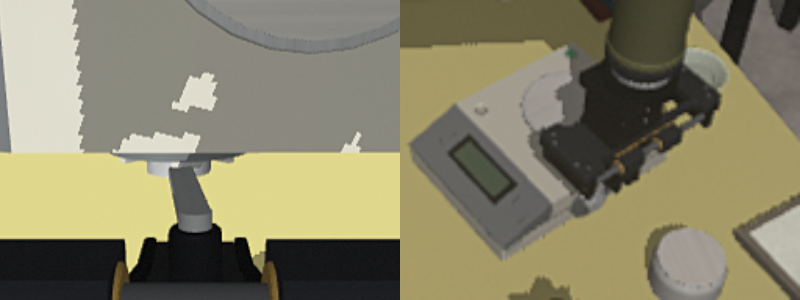

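The crop shows the hub centre at x ≈ 180 and the knob at ≈ 196, so the lever is past upright. I'll work out by how much.

```bash
python3 - <<'E'
from h import *
c=load('w2'); th=np.radians(13.67);R=np.array([[np.cos(th),-np.sin(th)],[np.sin(th),np.cos(th)]])
b=lambda X:R.T@(X[:2]-[.6168,-.0487])
for z in(.036,.05): print('hub',z,b(onz(c,379.5/1.5625,265/1.5625,z)))
print('armtop',b(onz(c,395.5/1.5625,315/1.5625,.111)),'tcp',b(np.array([.6561,-.1720])))
E
```

```text
hub 0.036 [ 0.00319444 -0.1065311 ]
hub 0.05 [ 0.00356647 -0.1035656 ]
armtop [ 0.0097504  -0.10546855] tcp [ 0.00904733 -0.12909503]
```

step_arm(
  steps=[0.1,0,-2.5,0,0,0.1,0,-2.2,0,0,0.1,0,0,0,0,0.1,0,0,0,0,0.5,0,0,0,0,0.5,0,0,0,0,0.5,0,0,0,0,0.5,0,0,0,0,0.5,0,0,-20,0,0.5,0,0,-50,0,0.5,0,0,-60,0,0.5,0,0,-20,0],
)

```text
time_s: 8.3
tool_pos: [0.6517, -0.1726, 0.4323]
tool_rot: [179.6, 0.2, 103.8]
force: [0.1, 0.6, 0.3]
grip_width: 0.0435
grasp_force: 0.0
```

```bash
python3 - <<'E'
from h import *
c=snap('wrist','w3'); print(env.get_obs()['tool_pos'])
cv2.imwrite('pics/w3b.png',cv2.resize(cv2.imread('pics/w3.png'),(800,600))[100:500,150:650])
E
```

```text
[ 0.65179718 -0.17272004  0.43306132]
```

View pics/w3b.png

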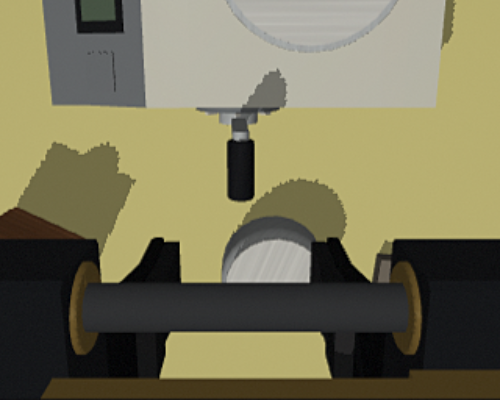

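The lever stands upright and free, with knob and hub in line at crop x ≈ 240. Next is the seeker.

step_arm(
  steps=[0.5,-30.2,-35.2,0,0,0.5,-30.2,-35.2,0,0,0.5,-30.2,-35.2,0,0,0.5,-30.2,-35.2,0,0,0.5,-30.2,-35.2,0,0,0.5,-30.2,-35.2,0,0,0.5,0,0,0,7.8,0.5,0,0,0,7.8,0.5,0,0,0,7.8,0.5,0,0,0,0,0.5,0,0,0,0],
)

```text
time_s: 9.72
tool_pos: [0.4889, -0.3994, 0.4252]
tool_rot: [-179.9, -0.0, 80.5]
force: [-0.4, 0.6, 0.2]
grip_width: 0.0433
grasp_force: 0.0
```

```bash
python3 - <<'E'
from h import *
c=snap('wrist','w4'); go([.49,-.399,.42],80.4); print(proj(c,[.49,-.399,.08])*1.5625,proj(c,[.49,-.399,.163])*1.5625)
cv2.imwrite('pics/w4b.png',cv2.resize(cv2.imread('pics/w4.png'),(800,600)))
E
```

```text
pos [ 0.4889 -0.3994  0.4254] rot [-1.7997e+02 -2.0000e-02  8.0450e+01] shift mm [0.6 1.  5.4] t 9.775
roll 0.0525686216595318
[396.11326788 265.09673467] [396.55984665 300.65947203]
```

View pics/w4b.png

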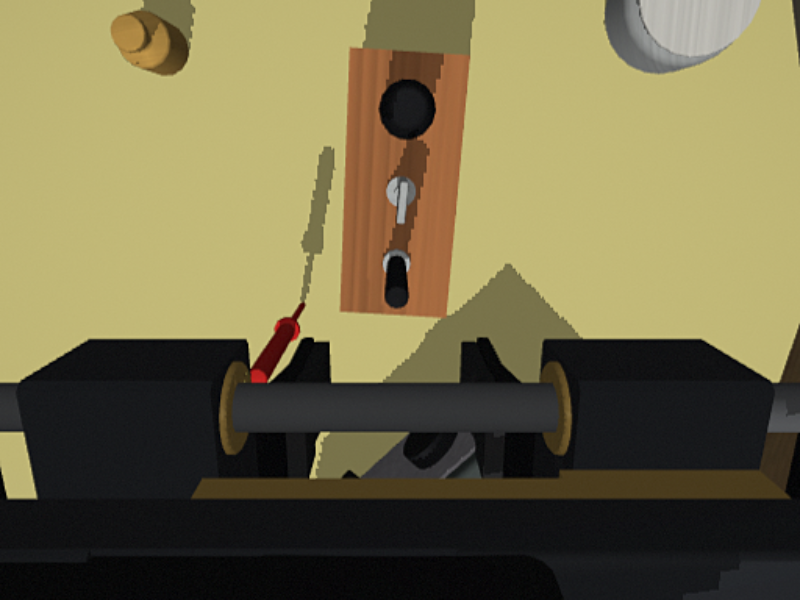

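The collar shows at (396,261) and the handle end at (397,297), about 2 mm off prediction. I'll correct for that and descend to grip.

step_arm(
  steps=[0.5,2.6,1,25,0,0.5,0,0,35,0,0.5,0,0,35,0,0.5,0,0,25,0,0.5,0,0,11,0,0.5,0,0,0,0,0.05,0,0,0,0,0.05,0,0,0,0,0.05,0,0,0,0,0.05,0,0,0,0,0.05,0,0,0,0,0.05,0,0,0,0],
  grip_force=20,
)

```text
time_s: 11.28
tool_pos: [0.4905, -0.3972, 0.2951]
tool_rot: [180.0, 0.0, 80.3]
force: [0.3, 0.6, 1.3]
grip_width: 0.0113
grasp_force: 20.0
```

step_arm(
  steps=[0.05,0,0,-10,0,0.05,0,0,-15,0,0.05,0,0,-20,0,0.05,0,0,-25,0,0.05,0,0,-30,0,0.05,0,0,-25,0,0.05,0,0,-15,0,0.05,0,0,0,0,0.05,0,0,0,0,0.05,0,0,0,0],
)

```text
time_s: 12.52
tool_pos: [0.4901, -0.3971, 0.4335]
tool_rot: [-179.9, -0.1, 80.3]
force: [-0.2, 0.5, -0.5]
grip_width: 0.0114
grasp_force: 20.0
```

```bash
python3 - <<'E'
from h import *
o=env.get_obs(); print(o['force'],o['grip_width'],o['grasp_force'],o['qpos'].round(1))
snap('side','s5'); go([.563,.0075,.435],80.4)
cv2.imwrite('pics/s5b.png',cv2.resize(cv2.imread('pics/s5.png')[150:350,200:460],(780,600)))
E
```

```text
[-0.21075175  0.47693084 -0.4631922 ] 0.01135863689081503 20.000132073182613 [ 61.9  18.2 -32.1  82.7   9.6  82.   20.1]
pos [ 0.4902 -0.3971  0.4336] rot [-1.7991e+02 -5.0000e-02  8.0340e+01] shift mm [411.1   3.9  -1. ] t 12.575
roll -0.05935998674269172
```

View pics/s5b.png

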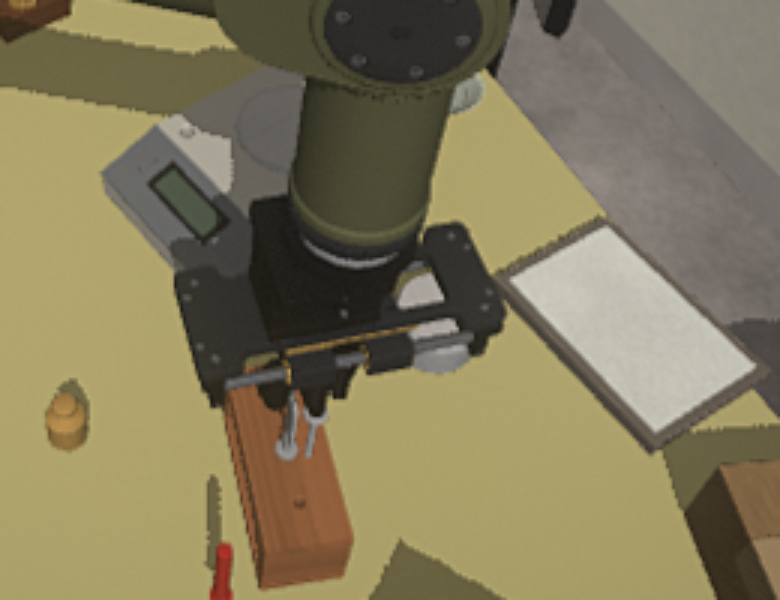

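The seeker hangs upright in the gripper, its tip at crop (309,457), and its rack hole is empty at (298,503). I'll carry it over the hole.

step_arm(
  steps=[0.05,25,0,0,0,0.05,40,0.4,0,0,0.05,40,0.4,0,0,0.05,40,0.4,0,0,0.05,45,0.4,0,0,0.05,45,0.4,0,0,0.05,45,0.4,0,0,0.05,45,0.4,0,0,0.05,40,0.4,0,0,0.05,30,0.4,0,0,0.05,16,0.4,0,0,0.05,0,0,0,0],
)

```text
time_s: 14.08
tool_pos: [0.5629, 0.0092, 0.4347]
tool_rot: [-180.0, 0.0, 80.5]
force: [0.7, -0.8, -0.6]
grip_width: 0.0114
grasp_force: 20.0
```

step_arm(
  steps=[0.05,0,0,30,0,0.05,0,0,25,0,0.05,0,0,0,0,0.05,0,0,0,0],
)

```text
time_s: 14.58
tool_pos: [0.5636, 0.0065, 0.3807]
tool_rot: [179.9, 0.0, 80.3]
force: [0.8, 0.3, 0.6]
grip_width: 0.0115
grasp_force: 20.0
```

```bash
python3 - <<'E'
from h import *
c=snap('wrist','w6'); s=snap('side','s6'); o=env.get_obs(); print(o['grip_width'],o['force']); p=o['tool_pos']; go([.5625,.0074,p[2]],80.4)
tz=p[2]-.164-.007-.105; T=[p[0],p[1],tz]; print('tip z',tz,'pred tip w,s',proj(c,T),proj(s,T),'hole',proj(c,[.5625,.0074,.068]),proj(s,[.5625,.0074,.068]))
def cr(n,q):
    i=cv2.imread(f'pics/{n}.png'); x,y=np.clip(q.astype(int)-[50,60],0,[412,264]); print(n,x,y); return cv2.resize(i[y:y+120,x:x+80+20],(400,480),interpolation=cv2.INTER_CUBIC)
cv2.imwrite('pics/c6.png',np.hstack([cr('w6',proj(c,T)),cr('s6',proj(s,T))]))
E
```

```text
0.011231118631471344 [ 0.83507222  0.40254349 -0.44828713]
pos [0.5637 0.0071 0.3811] rot [179.88   0.    80.3 ] shift mm [ 0.1 -1.2 -0. ] t 14.675
roll -0.10229119330688263
tip z 0.10506206554317639 pred tip w,s [251.76169548 187.66623793] [262.21012602 185.4083661 ] hole [250.432742   176.83330685] [261.66883134 193.7725479 ]
w6 201 127
s6 212 125
```

View pics/c6.png

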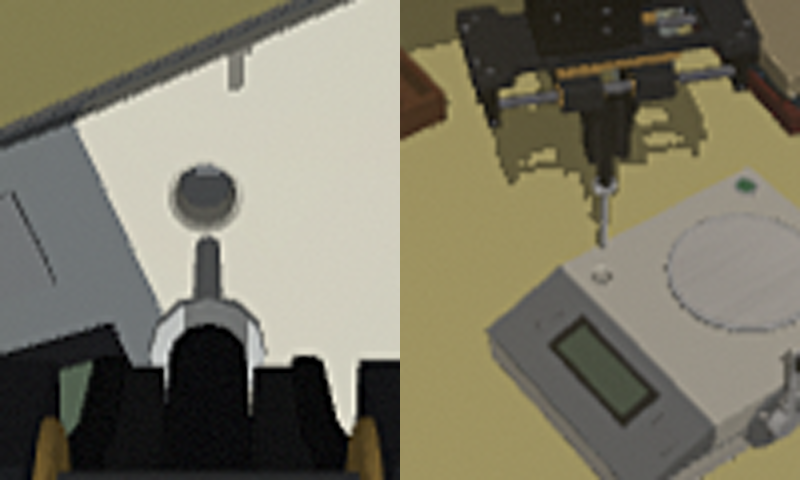

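The wrist crop shows the tip at (207,241) and the hole at (205,197). The side crop shows the tip at (602,245) and the hole at (601,276).

```bash
python3 - <<'E'
from h import *
c=load('w6'); s=load('s6'); p=env.get_obs()['tool_pos']
for n,k,t,h in(('w',c,(252.7,187.4),(252.3,176.3)),('s',s,(262.5,186.2),(262.3,194))):
    T=onz(k,*t,.105);H=onz(k,*h,.068); print(n,'tip',T,'hole',H,'d',(H-T)[:2]*1000)
    th=np.radians(80.3); d=(H-T)[:2]*1000; print('tool', d@[np.cos(th),np.sin(th)], d@[np.sin(th),-np.cos(th)])
E
```

```text
w tip [0.5644426  0.00713257 0.105     ] hole [0.56423903 0.00760069 0.068     ] d [-0.20357155  0.46812009]
tool 0.42712795765195344 -0.27953444276049977
s tip [0.56324342 0.00376219 0.105     ] hole [0.56393387 0.00580044 0.068     ] d [0.69044418 2.03825231]
tool 2.1254448886339405 0.3371493549780384
```

step_arm(
  steps=[0.05,1,0,10,0,0.05,0,0,14,0,0.05,0,0,12,0,0.05,0,0,8,0,0.05,0,0,0,0,0.05,0,0,0,0],
)

```text
time_s: 15.42
tool_pos: [0.5636, 0.0085, 0.336]
tool_rot: [180.0, -0.0, 80.3]
force: [-0.1, -0.4, 0.4]
grip_width: 0.0114
grasp_force: 20.0
```

```bash
python3 - <<'E'
from h import *
c=snap('wrist','w7'); s=snap('side','s7'); o=env.get_obs(); print(o['tool_pos'],o['force'],o['wrist_torque'],o['grip_width'])
def cr(n,x,y):
    i=cv2.imread(f'pics/{n}.png'); return cv2.resize(i[y:y+120,x:x+100],(400,480),interpolation=cv2.INTER_CUBIC)
cv2.imwrite('pics/c7.png',np.hstack([cr('w7',201,127),cr('s7',212,125)]))
E
```

```text
[0.5636592  0.00843159 0.33621706] [-0.0704532   0.3725595  -0.51161633] [-0.01511972 -0.09297669 -0.00273356] 0.011374282125576488
```

View pics/c7.png

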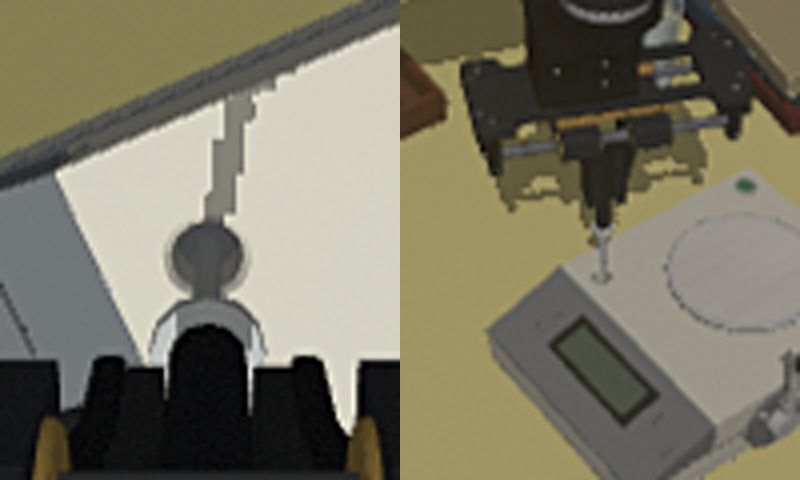

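The tip is inside the hole with no contact yet. I'll press in small steps.

step_arm(
  steps=[0.05,0,0,3,0,0.05,0,0,2,0,0.05,0,0,1,0,0.05,0,0,1,0,0.05,0,0,0,0,0.05,0,0,0,0],
)

```text
time_s: 16.27
tool_pos: [0.5636, 0.0084, 0.329]
tool_rot: [180.0, 0.0, 80.3]
force: [0.9, 0.9, 3.6]
grip_width: 0.0116
grasp_force: 20.0
```

step_arm(
  steps=[0.05,0,0,1,0,0.05,0,0,0,0,0.05,0,0,0,0],
)

```text
time_s: 16.65
tool_pos: [0.5636, 0.0084, 0.3279]
tool_rot: [180.0, -0.0, 80.3]
force: [0.7, -0.3, 2.9]
grip_width: 0.0111
grasp_force: 20.0
```

step_arm(
  steps=[0.05,0,0,1,0,0.05,0,0,0,0,0.05,0,0,0,0],
)

```text
time_s: 17.02
tool_pos: [0.5637, 0.0085, 0.3277]
tool_rot: [179.9, 0.0, 80.3]
force: [0.1, -0.6, 8.0]
grip_width: 0.0113
grasp_force: 20.0
```

step_arm(
  steps=[0.05,0,0,0.4,0,0.05,0,0,0,0,0.05,0,0,0,0,0.05,0,0,0,0],
)

```text
time_s: 17.52
tool_pos: [0.5638, 0.0086, 0.3276]
tool_rot: [179.9, 0.0, 80.3]
force: [-0.5, -0.7, 9.5]
grip_width: 0.0113
grasp_force: 20.0
```

```bash
python3 - <<'E'
from h import *
o=env.get_obs(); print(o['force'],o['tool_pos']); print(env.sign_off())
E
```

```text
[-0.48721821 -0.67072623  9.48399528] [0.56377695 0.00855959 0.32755204]
the job is handed in; nothing more can be done
None
```

I set the lever upright and let it go, then took the seeker from the rack. It now stands upright in the gripper with its tip in the hole, holding the button against its stop at about 9.5 N; I handed the job in at 17.5 s but got no verdict back.

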